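# Drive out a stuck crank pin

### The arm

A 6-joint arm with a two-finger parallel gripper is mounted at the origin on a cart in front of the work surface, level with it; the furniture and walls round the work are solid. World frame = base frame: x ahead of the robot, y to its left, z up, the work surface at z = 0. Lengths are in m, angles in degrees, forces in N, time in s.
With the tool pointing down it reaches from about 0.375 to 0.9 m from the base axis. Payload 3.1 kg.
Tool frame: the origin (TCP) lies on the centre line of the jaws, within the pads' length; the fingertips stand 17 mm ahead of it and the grasp point (between the pads) lies 2 mm behind it; z points along the fingers, y is the line along which they close (so a half turn about z gives the same grasp; the last joint's range is limited). The gripper opens to 87 mm and grips with 3 to 60 N. Pads are 19 mm wide; open, the fingers measure 117 mm over their backs; the gripper's body (75 mm by 190 mm) begins 51 mm behind the grasp point.
Start: joints at [57.84, 30.224, 82.088, -0, 67.689, -10.227], TCP at [0.233, 0.58, 0.211] pointing down, gripper open.
Joint ranges: [-176.69, 176.69], [-43.24, 126.21], [12.49, 139.97], [-82, 262], [0, 151.66], [-163.58, 163.58]. Speed limits (degrees/s): [159.86, 159.86, 180, 180, 180, 180].

### API

Orientations are given as a 3x3 rotation matrix whose columns are the frame's x, y, z axes.
In Python, from rig import bot, imaging, finder gives the robot as it stands. The module is installed in compiled form; this text tells all that it offers.
- The arm moves only by the tool play_rows, never from a script. Its argument "motion" is a list that holds one entry, the list of rows, each a list of 6 numbers: the shift along the tool's x, y, z in m, then the turn, a rotation vector about the tool's x, y, z in degrees. In form: [[[dx, dy, dz, wx, wy, wz], ...]]. A call has 1 to 8 rows; each row is the pose to reach, as a shift and turn from the pose commanded when the call began, along the tool's axes at that moment; what a row does not reach only later rows make up. A row lasts 1/12 s, in which the tool goes at most 41.7 mm and 7.16 degrees, less where a joint would pass 70% of its speed; a pose out of reach is approached as far as the arm can. A call with a gripper value outside its range is refused whole. "fingers" is the finger opening in m, from 0 to 0.087, set as the call begins (left out, the last holds). The fingers move at their own pace and stop on an object; the grip force is fixed at half the most. Time passes only in rows, so rows that repeat a pose let the fingers close. It gives the time, the measured TCP pose, the force, the opening and the grip force at its end, in the units of the state.
- bot.read_state(): the state, without advancing time (a new reading comes with each control period).
- imaging.capture(name): name is "scene" or "top" or "wrist"; returns a dict with "frame" (384x512x3 uint8, red, green, blue), "camera_matrix" (3x3 intrinsics, pixels), "R" (3x3) and "t" (3): a world point X has camera coordinates R X + t. Camera axes: x right, y down, z forward; pixel columns grow to the right and rows downward; lengths in m; the calibration is good to about 2 mm. A picture is of the moment at which its call begins. There is no depth.
- bot.hand_in(): hands the job in; it is judged then, once.
Trained networks look in the newest picture that a camera, given by its name, has taken for a name from the list of things; names that differ only in an ending like _2 or _b are one class to them, and where a whole thing is asked for, a point or a joint stands for the part that bears it (a point fixed in the world has none). Each returns a list of dicts, best first, with "confidence" (0 to 1); they miss things now and then, are a little off and sometimes report something else, mostly with a low value. They report only what shows in the picture. A call takes as long as a camera call.
- finder.recognise(camera, name): "at" ([x, y, z] in m, in world coordinates, good to about 4 mm: the middle of the surface that is visible of it).
- finder.outline_of(camera, name): "pixels" (384x512 bool, what is visible of it).
The state is a dict: "time_s": time; "joint_positions": joint angles; "qvel": joint speeds; "tau": joint torques, N m; "position": TCP position; "tcp_rot": TCP orientation; "force": force on the tool from outside, world axes, zero at the start; "moment": the same for the moment, N m; "opening": opening from 0.0 (shut) to 1.0 (fully open); "grasp_force": force on a finger pad.
Only numpy, scipy, OpenCV 4.12 (cv2) and the standard library are available. Lean on these libraries where they do the work, as an engineer would, in place of code of your own. Each camera call takes 0.05 s, during which the arm holds its last target. There are 200 camera calls.

### The job

The crank disc on the small driving-out stand has a stuck headed pin, head below. Take the slimmer, longer drift punch from the wooden rack, find by feel the pin's off-centre hole in the top of the disc, and press the pin steadily out from above, until it is right out of the disc and stands on or just above the cork pad; keep the press on the stand, disc and pin under 30 N, and do not touch the stand with the fingers. Then put the punch back upright, nose down and fully home in its empty rack hole, and leave the thicker punch, blower, bottle and tin where they are.

Things in the scene. Friction and masses are not known exactly. Their poses are not given: they have to be found in the camera images.
- stand: Driving-out stand, fixed: steel base plate 96 x 80 x 10 mm, two cheeks, and at 38 to 50 mm height an aluminium ring (outer diameter 55 mm) carrying the steel crank disc (diameter 36.6 mm, from 39 to 57 mm height). Open below the disc; a cork pad there, top at 12 mm. Origin: underside centre of the base, on the disc's axis; z up. Rigid: touch it slowly, 20 mm/s or less, and under 30 N.
- disc_top (a point): Centre of the disc's flat top, 57 mm above the worktop. The pin's hole goes straight down through the disc: 9 mm in diameter, mouth chamfered 1.5 mm (to 12 mm), its axis 5 mm off this point. The direction of the offset differs each time, any way round, and is not reported: see or feel it. Disc and hole stay put under ordinary forces.
- crank_pin (a joint): Downward travel of the stuck pin, m: starts between 0 and 0.002; 0 = its plain top end 1 mm below the disc's top; 0.017 = just clear of the disc; 0.020 = its head hard on the cork pad. Brass pin, 8.2 mm in diameter, 24 mm long, 13 mm head at the lower end, can only be driven down, stays where it is left. It resists with 9 N plus 0.25 N per mm/s of speed (13 N at 15 mm/s).
- slim_punch: Steel drift punch 100 mm long: slim round nose, 7 mm in diameter and 34 mm long, below a round grip 18 mm in diameter and 66 mm long. About 0.09 to 0.14 kg. Origin at the nose's tip, z along the axis to the grip's end. It stands nose down in either of the two rack holes, shoulder on the rack's top, its tip then 6 mm above the worktop.
- wide_punch: A thicker, shorter punch, 84 mm long: nose 11 mm in diameter (too wide for the disc's hole) and 34 mm long, grip 26 mm in diameter; it stands in the other rack hole. Leave it. Origin at the nose's tip, z up the axis.
- rack: Fixed wooden rack block 44 x 110 x 40 mm, long side along its y; origin at the centre of its underside. Two round holes 12.5 mm in diameter, 37 mm deep, at y = -30 and +30 mm.
- rack_hole0 (a point): Centre of the mouth of the rack hole at rack y = -30 mm, 40 mm above the worktop.
- rack_hole1 (a point): Centre of the mouth of the rack hole at rack y = +30 mm, 40 mm above the worktop.
- blower: Bystander: red rubber dust blower, 53 mm wide and 116 mm tall, standing; origin at its underside.
- bottle: Bystander: brown solvent bottle, 46 mm wide and 96 mm tall; origin at its underside.
- tin: Bystander: round aluminium tin, 62 mm wide and 17 mm tall; origin at its underside.

How it is judged:
By the outcome, as a careful person would: the job done as asked, in the order asked, and still so for the second after the job is handed in, with the robot touching nothing.
It also fails if it takes over 67 s, if anything falls off the work surface, if the arm or the gripper's body presses on something with over 40 N, if the wrist force passes 120 N, or if a joint passes its speed limit or range.

## Working session

There is one attempt and no reset: what is moved stays moved. The work goes in short steps, Python scripts to look and compute and a tool call to move; the robot and the scene stay as the last step left them, time stands still between calls to the robot, and variables do not carry over. Pictures are saved under pics/ and viewed, at most 10 in all, crops included, and the job is handed in when it is done.

Besides the shell and the picture viewer there is one more tool, called after ">>>" as name(argument=value, ...) on one line, values as JSON. play_rows: Moves the arm, as the interface text tells. Its arguments: {"type":"object","properties":{"motion":{"type":"array"},"fingers":{"type":"number"}},"required":["motion"]}

```bash
mkdir -p pics
cat > h.py <<'E'
import numpy as np, cv2
from rig import bot, imaging, finder
def ray(c,px):
    K,R,t=map(np.array,(c["camera_matrix"],c["R"],c["t"]))
    d=R.T@np.linalg.inv(K)@np.array([px[0],px[1],1.]); return -R.T@t, d/np.linalg.norm(d)
def atz(c,px,z):
    o,d=ray(c,px); return o+d*(z-o[2])/d[2]
def tri(obs):
    A=np.zeros((3,3));b=np.zeros(3)
    for c,p in obs:
        o,d=ray(c,p);M=np.eye(3)-np.outer(d,d);A+=M;b+=M@o
    return np.linalg.solve(A,b)
def proj(c,X):
    p=np.array(c["camera_matrix"])@(np.array(c["R"])@X+np.array(c["t"])); return p[:2]/p[2]
def save(n,img): cv2.imwrite(f"pics/{n}.png",img[...,::-1])
E
python3 - <<'E'
from h import *
s=bot.read_state(); print(s)
fs=[]
for cam in("scene","top"):
    c=imaging.capture(cam); fs.append(c["frame"])
    print(cam,np.round(-np.array(c["R"]).T@np.array(c["t"]),3))
    for n in("stand","disc_top","slim_punch","wide_punch","rack","rack_hole0","rack_hole1","blower","bottle","tin"):
        r=finder.recognise(cam,n)[:2]; print(n,[(np.round(q["at"],3).tolist(),round(q["confidence"],2)) for q in r])
save("scene",fs[0]);save("top",fs[1])
E
```

```text
{'time_s': 0.0, 'joint_positions': array([ 5.78385759e+01,  3.02785194e+01,  8.21546633e+01, -3.21872054e-03,
        6.76869512e+01, -1.02275773e+01]), 'qvel': array([-0.01844612,  0.02762919, -0.04604187, -0.06798095,  0.00971868,
        0.09201678]), 'tau': array([-1.61853964e-04, -4.40037632e+01, -1.76592493e+01,  6.32674713e-02,
        5.81607269e-02, -1.83167340e-04]), 'position': array([0.23305535, 0.57913434, 0.20998599]), 'tcp_rot': array([[-9.27623569e-01,  3.73514879e-01, -1.07210667e-03],
       [ 3.73516279e-01,  9.27621873e-01, -1.80265467e-03],
       [ 3.21191259e-04, -2.07263425e-03, -9.99997801e-01]]), 'force': array([0.56092789, 0.78036163, 0.94695754]), 'moment': array([-0.00492113,  0.06896455, -0.03353603]), 'grasp_force': 0.0, 'opening': 1.0018623305734795}
scene [-0.016 -0.633  0.819]
stand [([0.474, 0.068, 0.008], 0.64)]
disc_top [([0.47, 0.07, 0.011], 0.57)]
slim_punch [([0.434, -0.18, 0.081], 0.52)]
wide_punch [([0.439, -0.243, 0.079], 0.78), ([0.368, -0.117, 0.021], 0.75)]
rack [([0.429, -0.215, 0.036], 0.88), ([0.442, -0.242, 0.079], 0.24)]
rack_hole0 [([0.429, -0.214, 0.042], 0.87), ([0.441, -0.245, 0.077], 0.32)]
rack_hole1 [([0.429, -0.214, 0.042], 0.87), ([0.441, -0.245, 0.077], 0.32)]
blower [([0.463, 0.286, 0.04], 0.55)]
bottle [([0.63, 0.281, 0.056], 0.67), ([0.467, 0.286, 0.042], 0.32)]
tin [([0.368, -0.116, 0.021], 0.61)]
top [0.285 0.021 1.351]
stand [([0.478, 0.086, 0.007], 0.71)]
disc_top [([0.474, 0.083, 0.01], 0.89)]
slim_punch [([0.439, -0.175, 0.098], 0.4), ([0.376, -0.108, 0.014], 0.28)]
wide_punch [([0.442, -0.235, 0.087], 0.46)]
rack [([0.441, -0.199, 0.042], 0.88)]
rack_hole0 [([0.436, -0.2, 0.042], 0.56)]
rack_hole1 [([0.436, -0.2, 0.042], 0.56)]
blower [([0.465, 0.294, 0.056], 0.5)]
bottle [([0.63, 0.282, 0.064], 0.55), ([0.443, -0.198, 0.041], 0.38)]
tin [([0.632, 0.283, 0.064], 0.5), ([0.478, 0.084, 0.009], 0.21)]
```

Run:
```python
import cv2,numpy as np
a=cv2.imread("pics/scene.png");b=cv2.imread("pics/top.png")
cv2.imwrite("pics/scene_v.png",cv2.resize(a,(800,600)));cv2.imwrite("pics/top_v.png",cv2.resize(b,(800,600)))
```

```text
(no output)
```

View pics/scene_v.png

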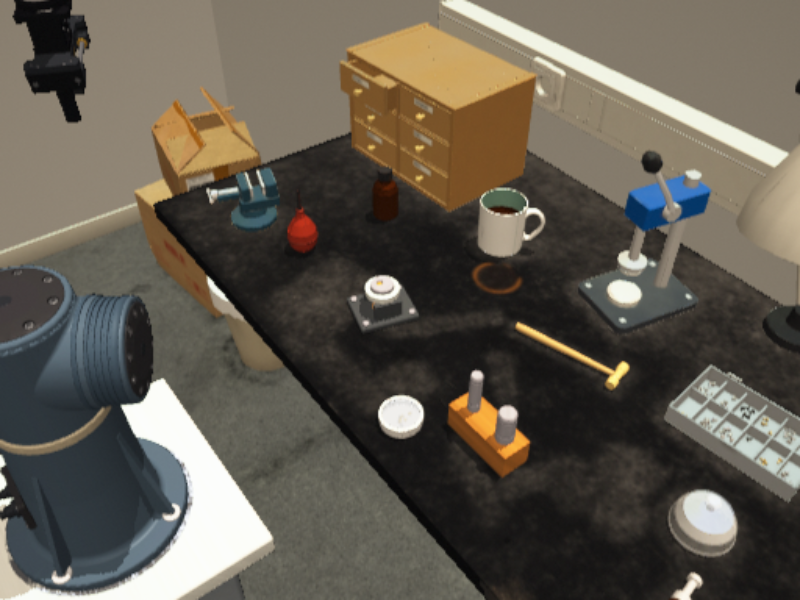

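View pics/top_v.png

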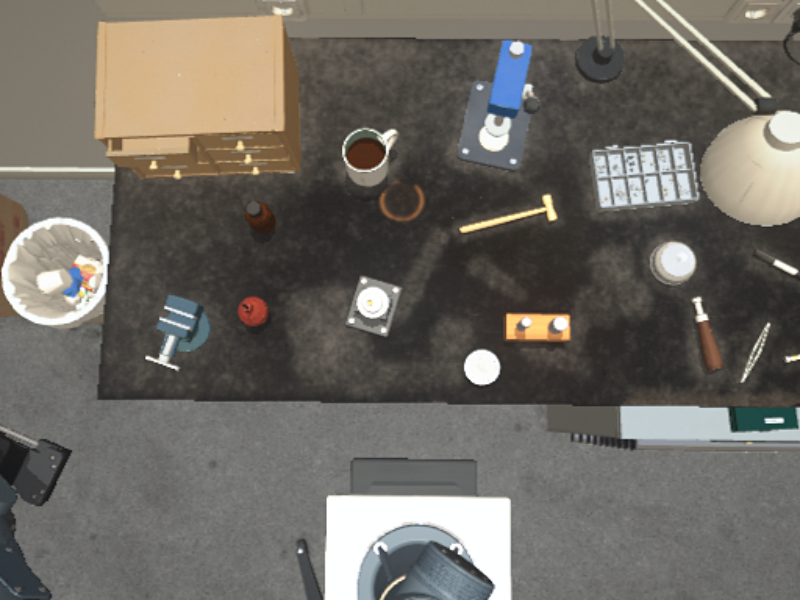

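The scene picture shows the stand at (382,295), the slim punch at (476,390) at the rack's left end, the thick punch at (507,425) and the tin at (401,417). The top picture shows the stand at (374,303) and the slim punch at (525,323). Next I move toward the stand with the jaws turned to close along world x.

>>> play_rows(motion=[[[-0.409,-0.374,-0.03,0,0,68],[-0.409,-0.374,-0.03,0,0,68],[-0.409,-0.374,-0.03,0,0,68],[-0.409,-0.374,-0.03,0,0,68],[-0.409,-0.374,-0.03,0,0,68],[-0.409,-0.374,-0.03,0,0,68],[-0.409,-0.374,-0.03,0,0,68],[-0.409,-0.374,-0.03,0,0,68]]])

```text
time_s: 1.77
position: [0.3779, 0.2779, 0.2294]
tcp_rot: [[-0.181, 0.983, 0.001], [0.983, 0.181, 0.0], [0.0, 0.001, -1.0]]
force: [1.7, 0.0, -0.3]
opening: 1.002
grasp_force: 0.0
```

```bash
cat >> h.py <<'E'
def go(p,yaw=None,base=None,s=None):
    "tool-frame shift and z turn from the measured pose to p with tool y at world yaw (deg)"
    s=s or bot.read_state(); R=np.array(s["tcp_rot"])
    a=np.radians(yaw) if yaw is not None else np.arctan2(R[1,1],R[0,1])
    y=np.array([np.cos(a),np.sin(a),0]);z=np.array([0,0,-1.]);T=np.c_[np.cross(y,z),y,z]
    print("t",round(s["time_s"],2),"at",np.round(s["position"],4),"F",np.round(s["force"],1),"row",np.round(R.T@(np.array(p)-s["position"]),4),np.round(np.degrees(cv2.Rodrigues(R.T@T)[0].ravel()),2))
E
python3 -c "
from h import *
go([.475,.08,.24],0)"
```

```text
t 1.77 at [0.3779 0.2779 0.2294] F [ 1.7  0.  -0.3] row [-0.2123  0.0596 -0.0106] [ 0.05 -0.02 10.44]
```

>>> play_rows(motion=[[[-0.212,0.06,-0.011,0,0,10.4],[-0.212,0.06,-0.011,0,0,10.4],[-0.212,0.06,-0.011,0,0,10.4],[-0.212,0.06,-0.011,0,0,10.4],[-0.212,0.06,-0.011,0,0,10.4],[-0.212,0.06,-0.011,0,0,10.4],[-0.212,0.06,-0.011,0,0,10.4]]])

```text
time_s: 2.35
position: [0.4783, 0.0796, 0.2404]
tcp_rot: [[-0.001, 1.0, 0.003], [1.0, 0.001, -0.001], [-0.001, 0.003, -1.0]]
force: [0.7, -0.5, -0.2]
opening: 0.997
grasp_force: 0.0
```

Run:
```python
from h import *
import pickle
go([.435,-.12,.24],0)
c=imaging.capture("wrist");s=bot.read_state()
pickle.dump((c,s),open("w1.pkl","wb"))
print(np.round(-np.array(c["R"]).T@np.array(c["t"]),4),np.round(c["R"],3))
for n in("stand","disc_top","slim_punch"):
    print(n,[(np.round(q["at"],3).tolist(),round(q["confidence"],2)) for q in finder.recognise("wrist",n)[:2]])
save("w1",cv2.resize(c["frame"],(800,600)))
```

```text
t 2.35 at [0.4783 0.0796 0.2404] F [ 0.7 -0.5 -0.2] row [-0.1995 -0.0436  0.0005] [0.15 0.04 0.07]
[0.4772 0.1468 0.4148] [[ 1.     0.002  0.001]
 [ 0.001 -0.969  0.249]
 [ 0.002 -0.249 -0.969]]
stand [([0.482, 0.089, 0.013], 0.74)]
disc_top [([0.482, 0.089, 0.009], 0.8)]
slim_punch []
```

View pics/w1.png

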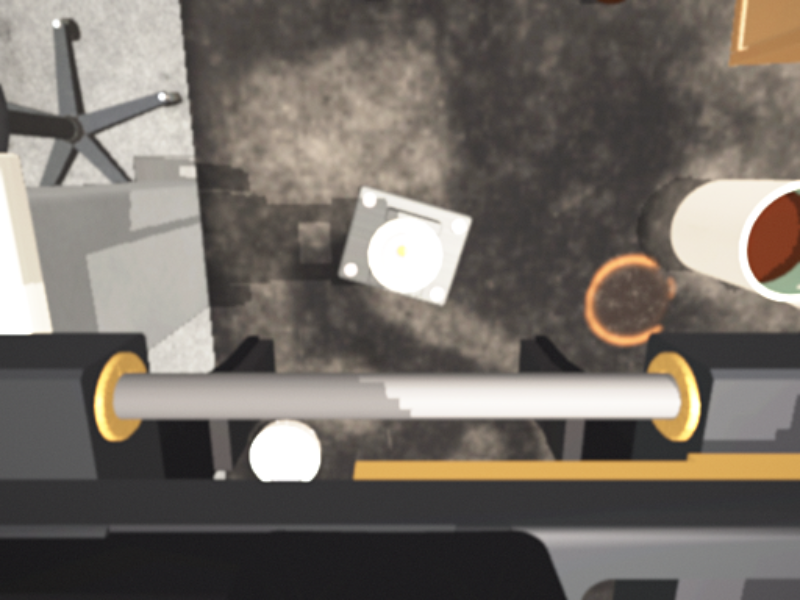

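The wrist picture shows the white disc and ring at about (405,257) and the brass pin's top end as a yellow dot at (400,251). So the hole's offset direction can be seen, and I'll measure it.

Run:
```python
from h import *
import pickle
c,s=pickle.load(open("w1.pkl","rb"));f=c["frame"]
cr=f[140:205,210:310].astype(int)
b=cr.min(2)
m=(cr[...,0]-cr[...,2]>25)&(cr[...,0]>180); ys,xs=np.nonzero(m); w=(cr[...,0]-cr[...,2])[m]
print("yellow",m.sum(),np.average(xs,weights=w)+210,np.average(ys,weights=w)+140)
br=((cr.min(2)>225)|m).astype(np.uint8)
n,l,st,ce=cv2.connectedComponentsWithStats(br);print(st[1:],ce[1:]+[210,140])
i=1+np.argmax(st[1:,4]);cn=max(cv2.findContours((l==i).astype(np.uint8),0,1)[0],key=len)
e=cv2.fitEllipse(cn);print("ell",e)
y=(np.average(xs,weights=w)+210,np.average(ys,weights=w)+140)
k=np.array(e[0])+[210,140]
print("pin",atz(c,y,.056),"ring as z=.05/.057",atz(c,k,.05),atz(c,k,.057))
v=cv2.resize(f[150:195,225:290],None,fx=11,fy=11,interpolation=cv2.INTER_NEAREST).astype(float)
save("w1c",np.clip((v-150)*2.4,0,255).astype(np.uint8))
```

```text
yellow 41 254.17230046948356 161.28450704225352
[[  25    0   66   54 2560]
 [  10   29    9    8   54]] [[266.421875   163.08046875]
 [224.         172.37037037]]
ell ((57.521873474121094, 23.105215072631836), (53.086647033691406, 64.99447631835938), 77.88226318359375)
pin [0.47840535 0.08668029 0.056     ] ring as z=.05/.057 [0.49426608 0.08351485 0.05      ] [0.49393902 0.08472838 0.057     ]
```

View pics/w1c.png

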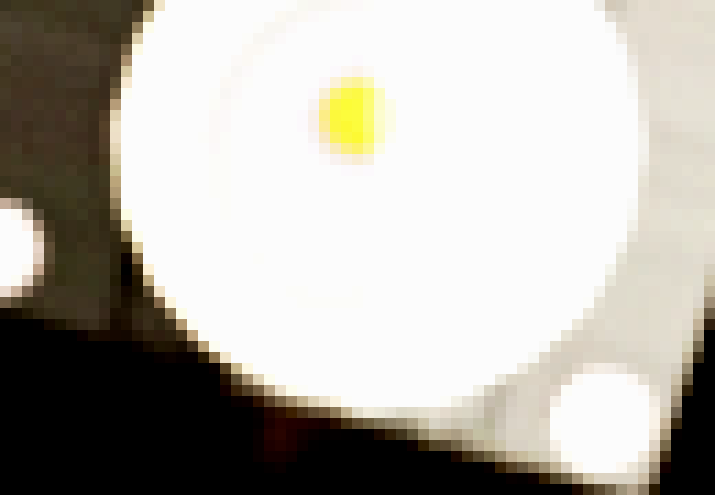

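>>> play_rows(motion=[[[-0.2,-0.04,0,0,0,0],[-0.2,-0.04,0,0,0,0],[-0.2,-0.04,0,0,0,0],[-0.2,-0.04,0,0,0,0],[-0.2,-0.04,0,0,0,0],[-0.2,-0.04,0,0,0,0],[-0.2,-0.04,0,0,0,0]]])

```text
time_s: 3.13
position: [0.4369, -0.1178, 0.24]
tcp_rot: [[-0.004, 1.0, -0.0], [1.0, 0.004, 0.001], [0.001, -0.0, -1.0]]
force: [0.1, 0.0, 0.4]
opening: 1.002
grasp_force: 0.0
```

The zoomed crop shows the brass end at crop (353,117), which is image (256.6,160.1), and the ring's edges at image x 235.5 to 283. Now I look at the punch from two wrist positions.

>>> play_rows(motion=[[[-0.085,0,0,0,0,0],[-0.085,0,0,0,0,0],[-0.085,0,0,0,0,0],[-0.085,0,0,0,0,0]]])

```text
time_s: 3.47
position: [0.4385, -0.2022, 0.2398]
tcp_rot: [[-0.006, 1.0, 0.0], [1.0, 0.006, 0.001], [0.001, 0.0, -1.0]]
force: [0.2, 0.6, 0.2]
opening: 1.003
grasp_force: 0.0
```

Run:
```python
from h import *
import pickle
c1,_=pickle.load(open("w1.pkl","rb"))
p=(256.6,160.1);k=(258.8,163.7)
print("pin",atz(c1,p,.056),"ring",atz(c1,k,.05))
c=imaging.capture("wrist");s=bot.read_state();pickle.dump((c,s),open("w2.pkl","wb"))
go([.437,-.165,.2],0)
for n in("slim_punch","wide_punch","rack"):
    print(n,[(np.round(q["at"],3).tolist(),round(q["confidence"],2)) for q in finder.recognise("wrist",n)[:2]])
save("w2",cv2.resize(c["frame"],(800,600)))
```

```text
pin [0.48122819 0.08807676 0.056     ] ring [0.4839232  0.08278698 0.05      ]
t 3.52 at [ 0.4379 -0.2007  0.2396] F [-0.7  0.9  0.5] row [ 0.0356 -0.0006  0.0397] [-0.05 -0.11  0.44]
slim_punch [([0.442, -0.177, 0.11], 0.54)]
wide_punch [([0.444, -0.231, 0.089], 0.55)]
rack [([0.447, -0.198, 0.04], 0.68)]
```

View pics/w2.png

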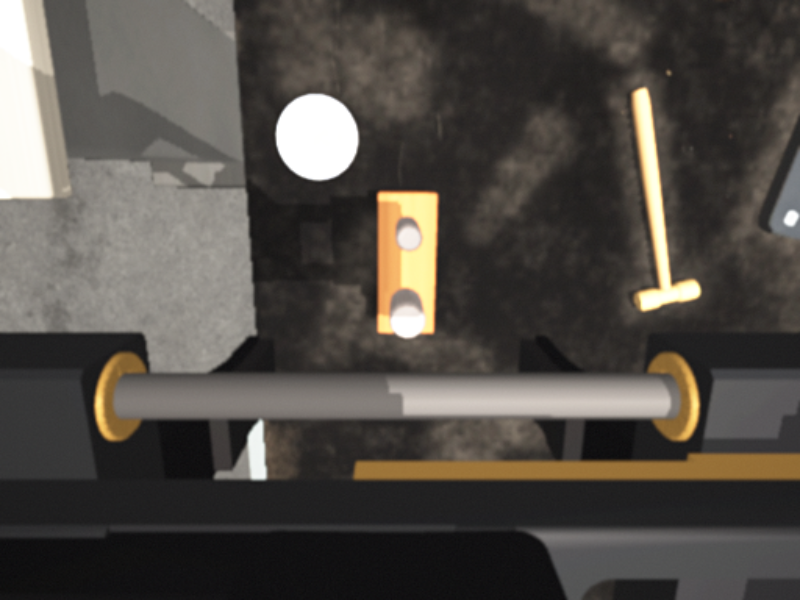

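The wrist picture shows the slim punch's top at about (408,239), the thick punch at (407,320), the rack from (377,192) to (438,333), and the tin at (317,137), clear of the path.

>>> play_rows(motion=[[[0.022,0,0.0,0,0,0.4],[0.022,0,0.04,0,0,0.4],[0.022,0,0.04,0,0,0.4],[0.022,0,0.04,0,0,0.4]]])

```text
time_s: 4.0
position: [0.4362, -0.1782, 0.1989]
tcp_rot: [[-0.002, 1.0, -0.005], [1.0, 0.002, 0.003], [0.003, -0.005, -1.0]]
force: [-0.2, 0.4, 0.4]
opening: 1.0
grasp_force: 0.0
```

Run:
```python
from h import *
import pickle
c2,_=pickle.load(open("w2.pkl","rb"))
c=imaging.capture("wrist");s=bot.read_state();pickle.dump((c,s),open("w3.pkl","wb"))
go([.442,-.177,.2],0)
X=atz(c2,(261.3,152.3),.106);q=proj(c,X);print(X,q)
A=cv2.resize(c2["frame"][125:215,230:290],None,fx=6,fy=6,interpolation=cv2.INTER_CUBIC)
u,v=int(q[0]),int(q[1]);r0,c0=v-45,u-30
B=cv2.resize(c["frame"][r0:r0+90,c0:c0+60],None,fx=6,fy=6,interpolation=cv2.INTER_CUBIC);print("B origin",c0,r0)
save("w23",np.hstack([A,B]))
```

```text
t 4.05 at [ 0.4375 -0.1796  0.2002] F [ 1.2 -0.3 -0.7] row [0.0026 0.0045 0.0002] [-0.07 -0.05  0.06]
[ 0.44505807 -0.17735798  0.106     ] [265.04500097 185.78209548]
B origin 235 140
```

View pics/w23.png

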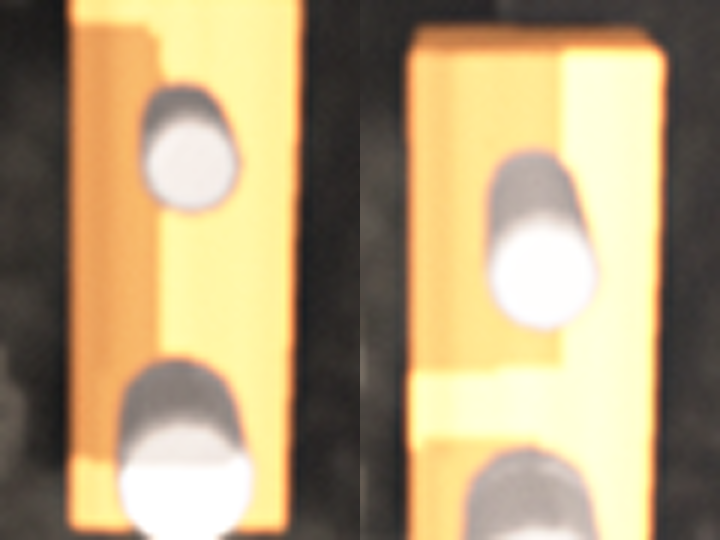

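The left half shows the slim punch's top at (191,167), which is image (261.4,152.4). The right half shows it at (183,272), which is image (265.1,184.9).

Run:
```python
from h import *
import pickle
c2,_=pickle.load(open("w2.pkl","rb"));c3,s=pickle.load(open("w3.pkl","rb"))
X=tri([(c2,(261.4,152.4)),(c3,(265.1,184.9))]);print(X, atz(c2,(261.4,152.4),.106),atz(c3,(265.1,184.9),.106))
go([X[0],X[1],.084],0)
```

```text
[ 0.44537589 -0.17863296  0.09741281] [ 0.44515872 -0.17745695  0.106     ] [ 0.44509781 -0.17655421  0.106     ]
t 4.05 at [ 0.4375 -0.1796  0.2002] F [ 1.2 -0.3 -0.7] row [0.0009 0.008  0.1161] [-0.07 -0.05  0.06]
```

>>> play_rows(motion=[[[0.0025,0.0076,0.0,0,0,0],[0.0025,0.0076,0.03,0,0,0],[0.0025,0.0076,0.065,0,0,0],[0.0025,0.0076,0.095,0,0,0],[0.0025,0.0076,0.11,0,0,0],[0.0025,0.0076,0.116,0,0,0],[0.0025,0.0076,0.116,0,0,0]]])

```text
time_s: 4.63
position: [0.4459, -0.1785, 0.0837]
tcp_rot: [[0.001, 1.0, -0.0], [1.0, -0.001, 0.0], [0.0, -0.0, -1.0]]
force: [-0.1, -0.0, 0.2]
opening: 0.998
grasp_force: 0.0
```

>>> play_rows(motion=[[[0,0,0,0,0,0],[0,0,0,0,0,0],[0,0,0,0,0,0],[0,0,0,0,0,0],[0,0,0,0,0,0],[0,0,0,0,0,0],[0,0,0,0,0,0],[0,0,0,0,0,0]]], fingers=0.01)

```text
time_s: 5.3
position: [0.4452, -0.1782, 0.0841]
tcp_rot: [[0.001, 1.0, 0.0], [1.0, -0.001, -0.0], [-0.0, 0.0, -1.0]]
force: [0.5, 0.2, -0.7]
opening: 0.477
grasp_force: 0.0
```

```bash
python3 -c "
from h import *
go([.445,-.177,.084],0);print(bot.read_state()['opening'],bot.read_state()['grasp_force'])"
```

```text
t 5.3 at [ 0.4452 -0.1782  0.0841] F [ 0.5  0.2 -0.7] row [ 0.0012 -0.0002  0.0001] [ 0.01  0.   -0.03]
0.4772081033938613 0.0
```

>>> play_rows(motion=[[[0,0,0,0,0,0],[0,0,0,0,0,0],[0,0,0,0,0,0],[0,0,0,0,0,0],[0,0,0,0,0,0],[0,0,0,0,0,0],[0,0,0,0,0,0],[0,0,0,0,0,0]]], fingers=0.01)

```text
time_s: 5.97
position: [0.4453, -0.1782, 0.0839]
tcp_rot: [[0.0, 1.0, 0.0], [1.0, -0.0, -0.0], [-0.0, 0.0, -1.0]]
force: [0.5, 0.5, -0.3]
opening: 0.192
grasp_force: 30.0
```

Run:
```python
from h import *
go([.445,-.177,.184],0);s=bot.read_state();print(s['opening'],s['grasp_force'])
```

```text
t 5.97 at [ 0.4453 -0.1782  0.0839] F [ 0.5  0.5 -0.3] row [ 0.0012 -0.0003 -0.1001] [ 0.01  0.   -0.03]
0.19197690889415847 29.99469816684723
```

>>> play_rows(motion=[[[0,0,-0.02,0,0,0],[0,0,-0.06,0,0,0],[0,0,-0.1,0,0,0],[0.02,0.01,-0.125,0,0,0],[0.06,0.02,-0.125,0,0,0],[0.1,0.03,-0.125,0,0,0],[0.14,0.036,-0.125,0,0,0],[0.18,0.036,-0.125,0,0,0]]])

```text
time_s: 6.63
position: [0.4823, 0.0033, 0.2093]
tcp_rot: [[0.001, 1.0, 0.002], [1.0, -0.001, -0.0], [-0.0, 0.002, -1.0]]
force: [1.0, 0.0, -0.6]
opening: 0.194
grasp_force: 30.0
```

Run:
```python
from h import *
go([.481,.070,.150],0);s=bot.read_state();print(s['opening'],s['grasp_force'])
```

```text
t 6.63 at [0.4823 0.0033 0.2093] F [ 1.   0.  -0.6] row [ 0.0667 -0.0015  0.0592] [ 0.1   0.02 -0.08]
0.19375975919035263 29.983061850070953
```

>>> play_rows(motion=[[[0.035,0,0.02,0,0,0],[0.062,0,0.045,0,0,0],[0.067,0,0.056,0,0,0],[0.067,0,0.059,0,0,0],[0.067,0,0.059,0,0,0],[0.067,0,0.059,0,0,0]]])

```text
time_s: 7.13
position: [0.4818, 0.0681, 0.1503]
tcp_rot: [[0.001, 1.0, 0.001], [1.0, -0.001, -0.0], [-0.0, 0.001, -1.0]]
force: [-0.5, -0.5, -1.4]
opening: 0.191
grasp_force: 30.0
```

Run:
```python
from h import *
import pickle
c=imaging.capture("wrist");s=bot.read_state();pickle.dump((c,s),open("w4.pkl","wb"))
go([.481,.070,.150],0)
q=proj(c,np.array([*s["position"][:2],s["position"][2]-.078]));print("tip expected",q)
u,v=int(q[0]),int(q[1]);r0,c0=v-45,u-50;print(c0,r0)
B=cv2.resize(c["frame"][r0:r0+75,c0:c0+100],None,fx=8,fy=8,interpolation=cv2.INTER_CUBIC)
save("w4",B)
```

```text
t 7.18 at [0.4822 0.0678 0.1506] F [ 1.   0.5 -0.7] row [ 0.0022 -0.0012  0.0006] [ 0.09  0.02 -0.1 ]
tip expected [255.04414542 191.16388567]
205 146
```

View pics/w4.png

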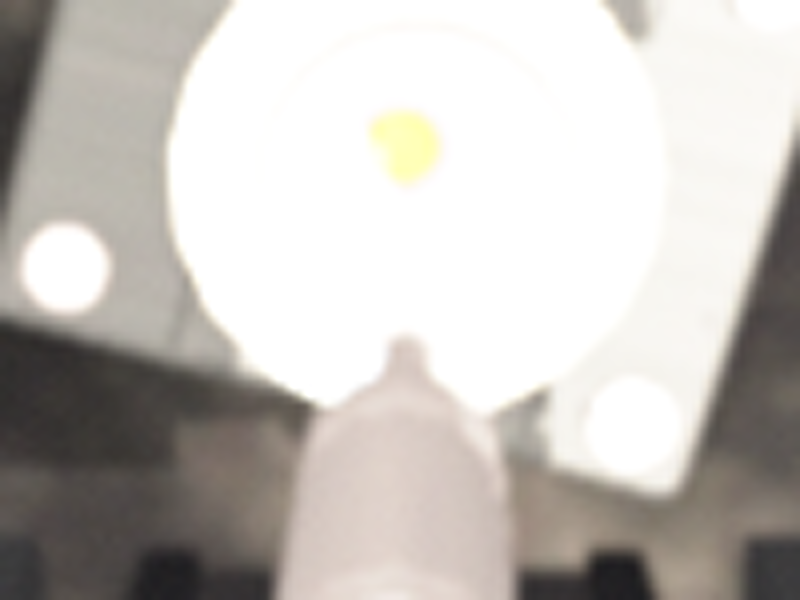

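The close view shows the punch tip ending at crop (405,340), the brass pin centred at (406,147), and the ring spanning x 168 to 668.

Run:
```python
from h import *
import pickle
c,s=pickle.load(open("w4.pkl","rb"))
f=lambda x,y:(205+x/8-.44,146+y/8-.44)
pin=atz(c,f(406,147),.055);print("pin",pin)
# fit ring: outer circle r=27.5 at z=.05 using edges
e=[(168,170),(185,250),(235,350),(300,398),(668,170),(650,260),(600,345),(545,390),(190,80),(645,75),(232,0),(605,0)]
P=np.array([atz(c,f(*q),.05)[:2] for q in e])
A=np.c_[2*P,np.ones(len(P))];x=np.linalg.lstsq(A,(P**2).sum(1),rcond=None)[0];print("ring",x[:2],"r",np.sqrt(x[2]+x[0]**2+x[1]**2))
d=pin[:2]-x[:2];print("off",d,np.linalg.norm(d))
h=x[:2]+.005*d/np.linalg.norm(d);print("hole",h)
print("tip near-rim", atz(c,f(405,340),.0725))
go([*h,.150],0);
```

```text
pin [0.48252029 0.08785576 0.055     ]
ring [0.48387874 0.08315241] r 0.028197531077083532
off [-0.00135845  0.00470335] 0.004895595200744962
hole [0.48249132 0.08795606]
tip near-rim [0.48234607 0.07049262 0.0725    ]
t 7.18 at [0.4822 0.0678 0.1506] F [ 1.   0.5 -0.7] row [0.0201 0.0002 0.0006] [ 0.09  0.02 -0.1 ]
```

>>> play_rows(motion=[[[0.01,0.0,0,0,0,0],[0.0205,0.0003,0,0,0,0],[0.0205,0.0003,0.003,0,0,0],[0.0205,0.0003,0.006,0,0,0],[0.0205,0.0003,0.009,0,0,0],[0.0205,0.0003,0.011,0,0,0],[0.0205,0.0003,0.012,0,0,0],[0.0205,0.0003,0.012,0,0,0]]])

```text
time_s: 7.85
position: [0.4814, 0.0892, 0.1376]
tcp_rot: [[0.001, 1.0, -0.001], [1.0, -0.001, -0.0], [-0.0, -0.001, -1.0]]
force: [0.4, -0.7, -0.1]
opening: 0.193
grasp_force: 30.0
```

>>> play_rows(motion=[[[0,0,0.001,0,0,0],[0,0,0.002,0,0,0],[0,0,0.003,0,0,0],[0,0,0.004,0,0,0],[0,0,0.0045,0,0,0],[0,0,0.0045,0,0,0]]])

```text
time_s: 8.35
position: [0.4817, 0.0893, 0.1334]
tcp_rot: [[0.0, 1.0, -0.0], [1.0, -0.0, -0.0], [-0.0, -0.0, -1.0]]
force: [-0.6, 0.3, -0.7]
opening: 0.194
grasp_force: 30.0
```

>>> play_rows(motion=[[[0,0,0.0008,0,0,0],[0,0,0.0016,0,0,0],[0,0,0.0024,0,0,0],[0,0,0.003,0,0,0]]])

```text
time_s: 8.68
position: [0.4825, 0.0893, 0.1316]
tcp_rot: [[0.0, 1.0, 0.002], [1.0, -0.0, -0.0], [-0.0, 0.002, -1.0]]
force: [-0.5, -0.0, 8.9]
opening: 0.193
grasp_force: 30.0
```

>>> play_rows(motion=[[[0,0,0.0008,0,0,0],[0,0,0.0016,0,0,0],[0,0,0.0024,0,0,0],[0,0,0.0032,0,0,0]]])

```text
time_s: 9.02
position: [0.4827, 0.0893, 0.1288]
tcp_rot: [[0.0, 1.0, 0.003], [1.0, -0.0, -0.0], [-0.0, 0.003, -1.0]]
force: [-2.3, -0.5, 10.8]
opening: 0.191
grasp_force: 30.0
```

>>> play_rows(motion=[[[0,0,0.0008,0,0,0],[0,0,0.0016,0,0,0],[0,0,0.0024,0,0,0],[0,0,0.0032,0,0,0],[0,0,0.004,0,0,0],[0,0,0.0048,0,0,0],[0,0,0.0056,0,0,0],[0,0,0.0064,0,0,0]]])

```text
time_s: 9.68
position: [0.4828, 0.0893, 0.1226]
tcp_rot: [[0.0, 1.0, 0.003], [1.0, -0.0, -0.0], [-0.0, 0.003, -1.0]]
force: [-1.2, -0.4, 12.2]
opening: 0.193
grasp_force: 30.0
```

>>> play_rows(motion=[[[0,0,0.0008,0,0,0],[0,0,0.0016,0,0,0],[0,0,0.0024,0,0,0],[0,0,0.0032,0,0,0],[0,0,0.004,0,0,0],[0,0,0.0048,0,0,0],[0,0,0.0054,0,0,0],[0,0,0.006,0,0,0]]])

```text
time_s: 10.35
position: [0.4829, 0.0892, 0.1166]
tcp_rot: [[0.0, 1.0, 0.003], [1.0, -0.0, -0.0], [-0.0, 0.003, -1.0]]
force: [-1.9, -0.9, 12.6]
opening: 0.188
grasp_force: 30.0
```

>>> play_rows(motion=[[[0,0,0.0004,0,0,0],[0,0,0.0008,0,0,0],[0,0,0.0012,0,0,0],[0,0,0.0016,0,0,0]]])

```text
time_s: 10.68
position: [0.4828, 0.0892, 0.115]
tcp_rot: [[0.0, 1.0, 0.003], [1.0, -0.0, -0.0], [-0.0, 0.003, -1.0]]
force: [-1.8, -0.8, 10.9]
opening: 0.192
grasp_force: 30.0
```

>>> play_rows(motion=[[[0,0,0.0003,0,0,0],[0,0,0.0006,0,0,0],[0,0,0.0006,0,0,0]]])

```text
time_s: 10.93
position: [0.4828, 0.0892, 0.1143]
tcp_rot: [[0.0, 1.0, 0.003], [1.0, -0.0, -0.0], [-0.0, 0.003, -1.0]]
force: [-2.2, -0.5, 11.8]
opening: 0.19
grasp_force: 30.0
```

>>> play_rows(motion=[[[0,0,0.0002,0,0,0],[0,0,0.0004,0,0,0],[0,0,0.0004,0,0,0]]])

```text
time_s: 11.18
position: [0.4828, 0.0891, 0.1139]
tcp_rot: [[0.0, 1.0, 0.003], [1.0, -0.0, -0.0], [-0.0, 0.003, -1.0]]
force: [-1.7, -1.0, 10.8]
opening: 0.188
grasp_force: 30.0
```

>>> play_rows(motion=[[[0,0,0.0002,0,0,0],[0,0,0.0004,0,0,0],[0,0,0.0004,0,0,0]]])

```text
time_s: 11.43
position: [0.4828, 0.0891, 0.1135]
tcp_rot: [[0.0, 1.0, 0.003], [1.0, -0.0, -0.0], [-0.0, 0.003, -1.0]]
force: [-1.1, -0.2, 11.5]
opening: 0.192
grasp_force: 30.0
```

>>> play_rows(motion=[[[0,0,0.0002,0,0,0],[0,0,0.0004,0,0,0],[0,0,0.0004,0,0,0]]])

```text
time_s: 11.68
position: [0.4829, 0.0891, 0.1134]
tcp_rot: [[0.0, 1.0, 0.003], [1.0, -0.0, -0.0], [-0.0, 0.003, -1.0]]
force: [-1.3, -0.3, 13.1]
opening: 0.193
grasp_force: 30.0
```

>>> play_rows(motion=[[[0,0,0.0003,0,0,0],[0,0,0.0006,0,0,0],[0,0,0.0006,0,0,0]]])

```text
time_s: 11.93
position: [0.4832, 0.0892, 0.1132]
tcp_rot: [[0.0, 1.0, 0.004], [1.0, -0.0, -0.0], [-0.0, 0.004, -1.0]]
force: [-2.7, -0.7, 16.2]
opening: 0.193
grasp_force: 30.0
```

Force rises without further travel, so the pin's head is on the cork. Now I withdraw straight up.

>>> play_rows(motion=[[[0,0,-0.0012,0,0,0],[0,0,-0.003,0,0,0],[0,0,-0.0045,0,0,0],[0,0,-0.006,0,0,0],[0,0,-0.0075,0,0,0],[0,0,-0.009,0,0,0],[0,0,-0.0105,0,0,0],[0,0,-0.012,0,0,0]]])

```text
time_s: 12.6
position: [0.4816, 0.0893, 0.1229]
tcp_rot: [[0.001, 1.0, -0.0], [1.0, -0.001, 0.0], [0.0, -0.0, -1.0]]
force: [0.1, -0.6, -1.2]
opening: 0.197
grasp_force: 30.0
```

>>> play_rows(motion=[[[0,0,-0.0015,0,0,0],[0,0,-0.003,0,0,0],[0,0,-0.0045,0,0,0],[0,0,-0.006,0,0,0],[0,0,-0.0075,0,0,0],[0,0,-0.01,0,0,0],[0,0,-0.04,0,0,0],[0,0,-0.08,0,0,0]]])

```text
time_s: 13.27
position: [0.4788, 0.0894, 0.201]
tcp_rot: [[0.001, 1.0, -0.009], [1.0, -0.001, 0.001], [0.001, -0.009, -1.0]]
force: [1.4, 0.7, -2.3]
opening: 0.192
grasp_force: 30.0
```

Run:
```python
from h import *
import pickle
s=bot.read_state();print(s['opening'],s['grasp_force'],s['position'])
c=imaging.capture("scene");c2=imaging.capture("wrist");pickle.dump((c2,s),open("w5.pkl","wb"))
u,v=map(int,proj(c,np.array([.484,.083,.04])));A=cv2.resize(c["frame"][v-20:v+20,u-26:u+26],None,fx=7.5,fy=7.5)
u,v=map(int,proj(c2,np.array([.484,.083,.1])));print(u,v)
B=cv2.resize(c2["frame"][v-75:v+75,u-97:u+98],None,fx=2,fy=2)
save("w5",np.hstack([A,B]))
go([.4453,-.1782,.21],0)
```

```text
0.19225954998257483 29.987787008285522 [0.47877361 0.08939781 0.2009808 ]
252 188
t 13.37 at [0.4861 0.0894 0.2081] F [ 1.4  0.5 -0.8] row [-0.2676 -0.0406 -0.0023] [ 0.72  0.02 -0.02]
```

View pics/w5.png

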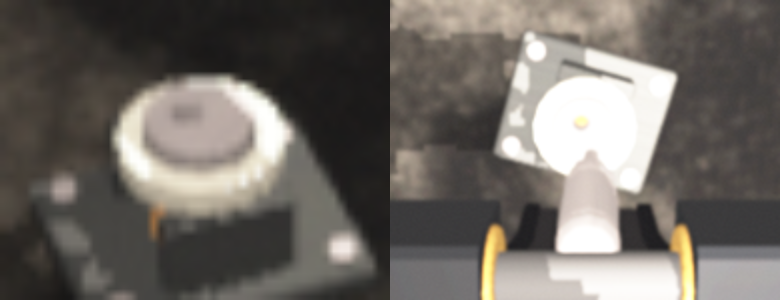

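The left half shows brass now below the disc at (157,220). The right half shows the pin end sunk deeper at (580,122) and the punch held straight. Now I go back to the rack.

>>> play_rows(motion=[[[-0.04,-0.006,0,0,0,0],[-0.08,-0.012,0,0,0,0],[-0.12,-0.02,0,0,0,0],[-0.16,-0.028,0,0,0,0],[-0.2,-0.034,0,0,0,0],[-0.24,-0.037,0,0,0,0],[-0.272,-0.037,0.005,0,0,0],[-0.284,-0.037,0.01,0,0,0]]])

```text
time_s: 14.03
position: [0.4452, -0.1997, 0.193]
tcp_rot: [[0.004, 1.0, 0.003], [1.0, -0.004, -0.004], [-0.004, 0.003, -1.0]]
force: [1.1, 0.5, -1.1]
opening: 0.19
grasp_force: 30.0
```

```bash
python3 -c "
from h import *
imaging.capture('wrist')
go([.4453,-.195,.145],0)"
```

```text
t 14.08 at [ 0.4448 -0.1994  0.1918] F [ 0.7 -1.  -0.4] row [0.0045 0.0005 0.0468] [ 0.04  0.13 -0.28]
```

>>> play_rows(motion=[[[0.0045,0.0005,0.0,0,0,0],[0.0045,0.0005,0.02,0,0,0],[0.0045,0.0005,0.04,0,0,0],[0.0045,0.0005,0.046,0,0,0],[0.0045,0.0005,0.046,0,0,0],[0.0045,0.0005,0.046,0,0,0]]])

```text
time_s: 14.58
position: [0.445, -0.1887, 0.147]
tcp_rot: [[-0.001, 1.0, -0.001], [1.0, 0.001, 0.001], [0.001, -0.001, -1.0]]
force: [0.4, 1.3, -1.1]
opening: 0.192
grasp_force: 30.0
```

Run:
```python
from h import *
import pickle
c=imaging.capture("wrist");s=bot.read_state();pickle.dump((c,s),open("w6.pkl","wb"))
go([.4453,-.1782,.145],0)
q=proj(c,np.array([*s["position"][:2],s["position"][2]-.078]));print("tip expected",q)
u,v=int(q[0]),int(q[1]);r0,c0=v-55,u-50;print(c0,r0)
B=cv2.resize(c["frame"][r0:r0+75,c0:c0+100],None,fx=8,fy=8,interpolation=cv2.INTER_CUBIC)
save("w6",B)
```

```text
t 14.63 at [ 0.4455 -0.1893  0.1475] F [ 0.5  0.4 -0.8] row [ 0.0111 -0.0002  0.0025] [0.04 0.01 0.05]
tip expected [255.32476471 191.723744  ]
205 136
```

View pics/w6.png

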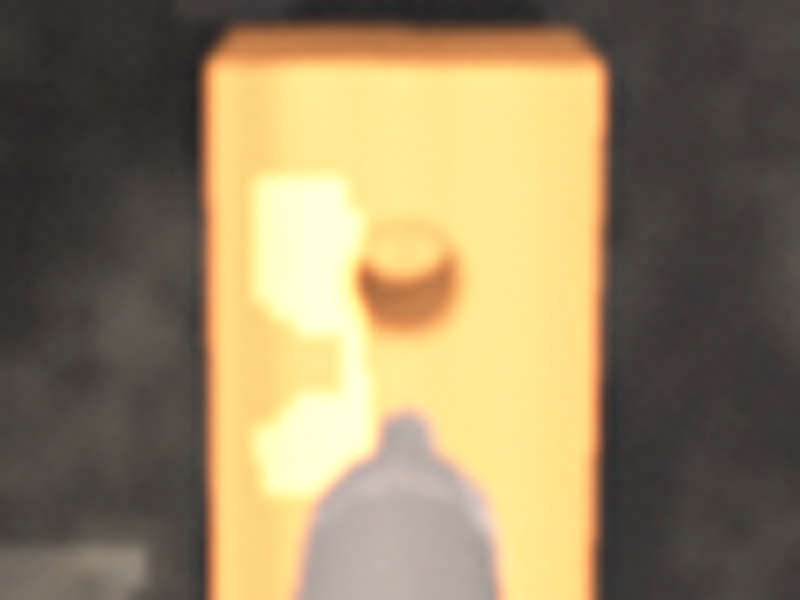

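The picture shows the empty rack hole centred at crop (408,278) and the punch nose at x=407 with its near rim at y=412.

Run:
```python
from h import *
import pickle
c,s=pickle.load(open("w6.pkl","rb"))
f=lambda x,y:(205+x/8-.44,136+y/8-.44)
H=atz(c,f(408,278),.04);T=atz(c,f(407,412),s["position"][2]-.078)-[0,.0035,0]
w=[atz(c,f(*q),.04)[:2] for q in ((357,278),(458,278),(408,222),(408,333))];print(w[1]-w[0],w[2]-w[3])
print(H,T,H-T,s["position"])
```

```text
[1.16195906e-02 2.09916933e-05] [-3.83481771e-05  1.29899489e-02]
[ 0.44579722 -0.1768138   0.04      ] [ 0.44559973 -0.18878604  0.06947214] [ 0.00019749  0.01197224 -0.02947214] [ 0.4455188  -0.18931914  0.14747214]
```

>>> play_rows(motion=[[[0.0118,0.0,0.0,0,0,0],[0.0118,0.0,0.0,0,0,0],[0.0118,0.0,0.012,0,0,0],[0.0118,0.0,0.022,0,0,0],[0.0118,0.0,0.025,0,0,0],[0.0118,0.0,0.029,0,0,0],[0.0118,0.0,0.033,0,0,0],[0.0118,0.0,0.036,0,0,0]]])

```text
time_s: 15.3
position: [0.4453, -0.1784, 0.1109]
tcp_rot: [[0.0, 1.0, 0.001], [1.0, -0.0, -0.0], [-0.0, 0.001, -1.0]]
force: [-0.0, -0.2, -1.6]
opening: 0.192
grasp_force: 30.0
```

```bash
python3 -c "
from h import *
go([.4455,-.1775,.0835],0)"
```

```text
t 15.3 at [ 0.4453 -0.1784  0.1109] F [-0.  -0.2 -1.6] row [0.0009 0.0002 0.0274] [ 0.03  0.02 -0.02]
```

In the hole with no contact force. I'll lower the rest of the way, ending gently.

>>> play_rows(motion=[[[0.0005,0,0.005,0,0,0],[0.0005,0,0.011,0,0,0],[0.0005,0,0.017,0,0,0],[0.0005,0,0.022,0,0,0],[0.0005,0,0.0245,0,0,0],[0.0005,0,0.0255,0,0,0],[0.0005,0,0.026,0,0,0],[0.0005,0,0.0262,0,0,0]]])

```text
time_s: 15.97
position: [0.4451, -0.1779, 0.0846]
tcp_rot: [[0.0, 1.0, 0.0], [1.0, -0.0, -0.0], [-0.0, 0.0, -1.0]]
force: [0.4, 0.8, -1.4]
opening: 0.191
grasp_force: 30.0
```

>>> play_rows(motion=[[[0,0,0.0003,0,0,0],[0,0,0.0006,0,0,0],[0,0,0.0009,0,0,0],[0,0,0.0009,0,0,0]]])

```text
time_s: 16.3
position: [0.4452, -0.1779, 0.0839]
tcp_rot: [[0.0, 1.0, 0.0], [1.0, -0.0, -0.0], [-0.0, 0.0, -1.0]]
force: [0.4, -0.0, -0.1]
opening: 0.19
grasp_force: 30.0
```

>>> play_rows(motion=[[[0,0,0.0003,0,0,0],[0,0,0.0006,0,0,0],[0,0,0.0009,0,0,0],[0,0,0.0009,0,0,0]]])

```text
time_s: 16.63
position: [0.4455, -0.1782, 0.0837]
tcp_rot: [[0.0, 1.0, 0.001], [1.0, -0.0, -0.001], [-0.001, 0.001, -1.0]]
force: [-0.8, -0.1, 6.4]
opening: 0.194
grasp_force: 30.0
```

The shoulder is seated on the rack. Release and lift.

>>> play_rows(motion=[[[0,0,-0.0008,0,0,0],[0,0,-0.0008,0,0,0],[0,0,-0.0008,0,0,0],[0,0,-0.0008,0,0,0],[0,0,-0.0008,0,0,0],[0,0,-0.0008,0,0,0],[0,0,-0.0008,0,0,0],[0,0,-0.0008,0,0,0]]], fingers=0.06)

```text
time_s: 17.3
position: [0.445, -0.1778, 0.0836]
tcp_rot: [[0.0, 1.0, -0.0], [1.0, -0.0, 0.0], [0.0, -0.0, -1.0]]
force: [-0.3, -0.2, 0.3]
opening: 0.662
grasp_force: 0.0
```

>>> play_rows(motion=[[[0,0,-0.005,0,0,0],[0,0,-0.02,0,0,0],[0,0,-0.05,0,0,0],[0,0,-0.09,0,0,0],[-0.02,0,-0.12,0,0,0],[-0.02,0,-0.12,0,0,0],[-0.02,0,-0.12,0,0,0],[-0.02,0,-0.12,0,0,0]]])

```text
time_s: 17.97
position: [0.4442, -0.1972, 0.2033]
tcp_rot: [[0.001, 1.0, -0.001], [1.0, -0.001, 0.001], [0.001, -0.001, -1.0]]
force: [-1.2, 0.3, 0.7]
opening: 0.69
grasp_force: 0.0
```

Run:
```python
from h import *
s=bot.read_state();print(s["position"],s["opening"],s["time_s"])
c=imaging.capture("wrist");d=imaging.capture("scene")
u,v=map(int,proj(c,np.array([.445,-.195,.07])));A=cv2.resize(c["frame"][max(v-60,0):max(v-60,0)+120,u-60:u+60],(400,400))
u,v=map(int,proj(d,np.array([.445,-.195,.06])));B=cv2.resize(d["frame"][v-35:v+35,u-35:u+35],(400,400))
save("w7",np.hstack([A,B]))
```

```text
[ 0.44421552 -0.19723491  0.20333945] 0.6903633029758248 17.9667
```

View pics/w7.png

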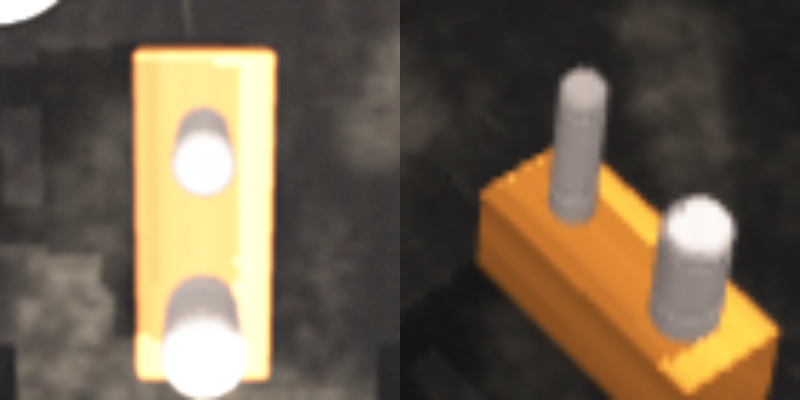

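The slim punch stands upright with its shoulder on the rack, at (203,160) on the left and (578,145) on the right. The thick punch is undisturbed and the gripper is clear.

```bash
python3 -c "
from h import *
print(bot.hand_in())"
```

```text
the job is handed in; nothing more can be done
None
```

The pin is pressed out onto the cork pad (16 N at most in the readings), the slim punch is back upright and fully home in its rack hole, nothing else was touched, and the job was handed in at about 18 s.

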